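# Find the full hardware box by weight and put it away in the drawer

## Robot

A 6-joint arm with a two-finger parallel gripper is mounted at the origin on the work surface. World frame = base frame: x ahead of the robot, y to its left, z up, the work surface at z = 0. Lengths are in m, angles in rad, forces in N, time in s.
With the tool pointing down it reaches from about 0.375 to 0.925 m from the base axis. Payload 5.7 kg.
Tool frame: the origin (TCP) lies at the very end of the fingers, on their centre line; the grasp point (between the pads) lies 19 mm behind it; z points along the fingers, y is the direction in which the jaws open and shut (so a half turn about z gives the same grasp; the last joint's range is limited). The gripper opens to 85 mm and grips with 20 to 120 N. Pads are 22 mm wide; open, the fingers measure 114 mm over their backs; the gripper's body (76 mm by 85 mm) begins 54 mm behind the grasp point. The pads swing forward as they close: fully open they stand 13 mm farther back than shut.
Start: joints at [1.019, 0.359, 1.51, -0, 1.272, -0.115], TCP at [0.254, 0.544, 0.199] pointing down, gripper open.
Joint ranges: [-2.97, 2.97], [-1.01, 2.36], [0.21, 2.38], [-0.96, 4.11], [0.2, 2.71], [-2.98, 2.98]. Speed limits (rad/s): [2.39, 2.39, 3.14, 3.14, 3.14, 3.14].

## Interface

Orientations are given as a unit quaternion [w, x, y, z].
In Python, from station import env, optics, workorder gives the robot as it stands. The module is installed in compiled form; this text tells all that it offers.
- The arm moves only by the shell command python3 -m jog 'ROWS' [FORCE]. ROWS is JSON, one flat list of numbers, 7 for each row, row after row: the opening, from 0 (shut) to 1 (fully open), then the shift along the tool's x, y, z in units of 25 mm (1.0 is 25 mm), then the turn, a rotation vector about the tool's x, y, z in units of 10 degrees (1.0 is 10 degrees). A call has 1 to 12 rows; each row is the pose to reach, as a shift and turn from the pose commanded when the call began, along the tool's axes at that moment; what a row does not reach only later rows make up. A row lasts 1/8 s, in which the tool goes at most 62.5 mm and 10.7 degrees, less where a joint would pass 70% of its speed; a pose out of reach is approached as far as the arm can. A call with a gripper value outside its range is refused whole. The fingers move at their own pace and stop on an object; FORCE is the grip in N (left out, the last holds). Time passes only in rows, so rows that repeat a pose let the fingers close. It gives the time, the measured TCP pose, the force and the opening at its end, in the units of the state.
- env.get_state(): the state, without advancing time (a new reading comes with each control period).
- optics.read_camera(name): name is "scene" or "top" or "wrist"; returns (picture, depth): 384x512x3 uint8, blue, green, red; 384x512 float32, m along the optical axis (not along the pixel's ray), 0 where there is no reading.
- optics.camera_params(name): a dict with "K" (3x3 intrinsics, pixels), "pose" (4x4, takes a point from camera to world coordinates); the wrist camera has in their place "T_tool_cam" (4x4, takes a point from camera to tool coordinates, whose origin is the TCP and whose axes are the flange's). Camera axes: x right, y up, looking along -z (the intrinsics and any distortion apply to the point x, -y, -z); pixel columns grow to the right and rows downward; lengths in m; the calibration is good to about 2 mm. A picture is of the moment at which its call begins: read the wrist's pose just before it. camera_params takes no time and is no camera call.
- workorder.job_done(): hands the job in, once; it reports no verdict.
The state is a dict: "time_s": time; "qpos": joint angles; "qvel": joint speeds; "joint_torque": joint torques, N m; "position": TCP position; "orientation": TCP orientation; "ft_force": force on the tool from outside, world axes, zero at the start; "torque": the same for the moment, N m; "finger_gap": opening from 0.0 (shut) to 1.0 (fully open).
Only numpy, scipy, OpenCV 4.12 (cv2) and the standard library are available. Lean on these libraries where they do the work, as an engineer would, in place of code of your own. Each camera call takes 0.05 s, during which the arm holds its last target.

## Task

One of the three identical closed boxes on the wooden board is full of kiln bolts, the other two are nearly empty. Lift each box well clear of the board in turn, from the robot's left to its right, to feel its weight, then put the full one upright into the open drawer and push the drawer fully shut. Leave the two light boxes standing on the board and do not disturb the jar, the vase and the bowl behind it.

Things in the scene. Friction and masses are not known exactly. Their poses are not given: they have to be found in the camera images.
- board: Light wooden board lying fixed on the table, 180 (x) x 420 (y) x 20 (z) mm; origin at the centre of its underside, z up; the boxes stand on its top in a row along its y, about 130 mm apart.
- box_left_mid (a point): The robot's leftmost (+y) of three identical closed boxes, blue sides, white latched lid (stays on), 110 (x) x 60 (y) x 70 (z) mm; the point is its centre, 35 mm above its underside. Nothing outside shows the weight: a nearly empty box weighs 0.20 to 0.32 kg, the full one 0.58 to 0.85 kg; which one is full changes from run to run. The contents can rattle 2 to 4 mm.
- box_middle_mid (a point): The middle of three identical closed boxes, blue sides, white latched lid (stays on), 110 (x) x 60 (y) x 70 (z) mm; the point is its centre, 35 mm above its underside. Nothing outside shows the weight: a nearly empty box weighs 0.20 to 0.32 kg, the full one 0.58 to 0.85 kg; which one is full changes from run to run. The contents can rattle 2 to 4 mm.
- box_right_mid (a point): The robot's rightmost (-y) of three identical closed boxes, blue sides, white latched lid (stays on), 110 (x) x 60 (y) x 70 (z) mm; the point is its centre, 35 mm above its underside. Nothing outside shows the weight: a nearly empty box weighs 0.20 to 0.32 kg, the full one 0.58 to 0.85 kg; which one is full changes from run to run. The contents can rattle 2 to 4 mm.
- cab_front (a point): Low wooden cabinet with one drawer, fixed: 280 (x) x 260 (y) x 130 (z) mm; the point is the middle of its top front edge, 130 mm above the table; x points to its back. The drawer stands open by 155 to 185 mm (end stop 197 mm), slides straight along x with about 1 N of friction, no latch or spring. The top panel leaves 96 mm free above the drawer's floor.
- drawer_floor (a point): A point that moves with the drawer: on its floor, at the inner face of its front, half-way across; 22 mm above the table. x points into the cabinet (the way it shuts), z up. The inside reaches from here 235 mm along x and 109 mm to either side; walls 6 mm. The tops of its sides are about 108 mm, of its front about 117 mm above the table.
- cab_drawer0_handle (a point): Middle of the drawer's steel bar handle (round bar along y, 120 mm long, 11 mm thick), 92 mm above the table, 35 mm before the front's face; the front is 15 mm thick, so the inside begins 50 mm behind this point. x points into the cabinet. Open by d, this point is 35 mm + d in front of cab_front (along x).
- jar_mid (a point): Bystander: closed glaze jar, 60 mm across, 100 mm tall; the point is 50 mm up its axis.
- bowl_mid (a point): Bystander: terracotta bowl, 120 mm across, 55 mm high; the point is on its axis 27 mm up.
- vase_mid (a point): Bystander: blue vase, 90 mm across, 150 mm tall; the point is on its axis 75 mm up.

How it is judged:
On the way, in this order (a step that is already met when the one before it is completed fails the run):
1. the left box is lifted at least 30 mm clear of the board (z of box_left_mid in the frame of board above 0.085 m), for 0.2 s.
2. the middle box is lifted at least 30 mm clear of the board (z of box_middle_mid in the frame of board above 0.085 m), for 0.2 s.
3. the right box is lifted at least 30 mm clear of the board (z of box_right_mid in the frame of board above 0.085 m), for 0.2 s.
At the end, for the whole second after the job is handed in: The drawer is shut to within 8 mm; the full box stands upright (within 0.15 rad) on its floor, shown by the box resting there with more than 4.4 N of weight; the two light boxes stand upright (within 0.15 rad) on the board, their centres over it; all three boxes are at rest (x of cab_drawer0_handle in the frame of cab_front above -0.043 m and ((x of box_left_mid in the frame of drawer_floor between 0.02 and 0.22 m and y of box_left_mid in the frame of drawer_floor between -0.1 and 0.1 m and z of box_left_mid in the frame of drawer_floor between 0.027 and 0.043 m and angle between each of box_left_mid, box_middle_mid, box_right_mid's own z axis and vertical below 0.15 rad and contact force between box_left and cab_drawer0 above 4.4 N and z of box_middle_mid in the frame of board between 0.045 and 0.065 m and x of box_middle_mid in the frame of board between -0.1 and 0.1 m and y of box_middle_mid in the frame of board between -0.21 and 0.21 m and z of box_right_mid in the frame of board between 0.045 and 0.065 m and x of box_right_mid in the frame of board between -0.1 and 0.1 m and y of box_right_mid in the frame of board between -0.21 and 0.21 m) or (x of box_middle_mid in the frame of drawer_floor between 0.02 and 0.22 m and y of box_middle_mid in the frame of drawer_floor between -0.1 and 0.1 m and z of box_middle_mid in the frame of drawer_floor between 0.027 and 0.043 m and angle between each of box_middle_mid, box_left_mid, box_right_mid's own z axis and vertical below 0.15 rad and contact force between box_middle and cab_drawer0 above 4.4 N and z of box_left_mid in the frame of board between 0.045 and 0.065 m and x of box_left_mid in the frame of board between -0.1 and 0.1 m and y of box_left_mid in the frame of board between -0.21 and 0.21 m and z of box_right_mid in the frame of board between 0.045 and 0.065 m and x of box_right_mid in the frame of board between -0.1 and 0.1 m and y of box_right_mid in the frame of board between -0.21 and 0.21 m) or (x of box_right_mid in the frame of drawer_floor between 0.02 and 0.22 m and y of box_right_mid in the frame of drawer_floor between -0.1 and 0.1 m and z of box_right_mid in the frame of drawer_floor between 0.027 and 0.043 m and angle between each of box_right_mid, box_left_mid, box_middle_mid's own z axis and vertical below 0.15 rad and contact force between box_right and cab_drawer0 above 4.4 N and z of box_left_mid in the frame of board between 0.045 and 0.065 m and x of box_left_mid in the frame of board between -0.1 and 0.1 m and y of box_left_mid in the frame of board between -0.21 and 0.21 m and z of box_middle_mid in the frame of board between 0.045 and 0.065 m and x of box_middle_mid in the frame of board between -0.1 and 0.1 m and y of box_middle_mid in the frame of board between -0.21 and 0.21 m)) and linear speed of each of box_left, box_middle, box_right below 0.03 m/s); the robot touches nothing.
It fails at once if the jar, bowl or vase is pushed more than 30 mm away (distance of any of jar_mid, bowl_mid, vase_mid from where it was at the start of the episode above 0.03 m).
It also fails if it takes over 72 s, if anything falls off the work surface, if the arm or the gripper's body presses on something with over 40 N, if the wrist force passes 120 N, or if a joint passes its speed limit or range.

## Working session

There is one attempt and no reset: what is moved stays moved. The work goes in short steps, Python scripts to look and compute and a shell command to move; the robot and the scene stay as the last step left them, time stands still between calls to the robot, and variables do not carry over. Pictures are saved under pics/ and viewed, and the job is handed in when it is done.

```bash
mkdir -p pics; python3 - <<'E'
from station import env, optics
import cv2,numpy as np
s=env.get_state()
for k,v in s.items(): print(k,np.round(v,4))
for n in ("scene","top"):
    im,d=optics.read_camera(n); cv2.imwrite(f"pics/{n}0.png",im); np.save(f"pics/{n}0.npy",d)
    p=optics.camera_params(n); print(n,{k:np.round(v,4).tolist() for k,v in p.items()})
print(optics.camera_params("wrist"))
E
```

```text
time_s 0.0
qpos [ 1.0189  0.3595  1.5115  0.      1.2725 -0.1151]
qvel [-0.0004 -0.0017  0.0031  0.0009 -0.0008 -0.0005]
joint_torque [-2.00000e-04 -5.27635e+01 -2.78613e+01 -2.00000e-04  1.31000e-02
 -0.00000e+00]
position [0.2534 0.543  0.1982]
orientation [-3.000e-04  2.167e-01  9.762e-01 -9.000e-04]
ft_force [-0.7378  0.4652  0.5804]
torque [ 0.0204 -0.0214 -0.0171]
finger_gap 0.9994
scene {'K': [[374.3846, 0.0, 253.5584], [0.0, 374.3846, 192.9714], [0.0, 0.0, 1.0]], 'pose': [[-0.4034, -0.6839, 0.6079, 1.2596], [0.9149, -0.3105, 0.2579, 0.2146], [0.0123, 0.6602, 0.751, 0.8527], [0.0, 0.0, 0.0, 1.0]]}
top {'K': [[430.0516, 0.0, 262.8569], [0.0, 430.0516, 192.8169], [0.0, 0.0, 1.0]], 'pose': [[0.0127, 0.9829, -0.1838, 0.452], [-0.9998, 0.0155, 0.0136, -0.0286], [0.0162, 0.1835, 0.9829, 1.0584], [0.0, 0.0, 0.0, 1.0]]}
{'K': array([[286.63292807,   0.        , 254.34650513],
       [  0.        , 286.63292807, 193.20755013],
       [  0.        ,   0.        ,   1.        ]]), 'T_tool_cam': array([[ 2.17693011e-04,  9.63522470e-01,  2.67627357e-01,
         6.74948184e-02],
       [ 9.99999975e-01, -2.23291286e-04, -9.51634614e-06,
        -1.25974788e-03],
       [ 5.05896433e-05,  2.67627352e-01, -9.63522495e-01,
        -1.74037079e-01],
       [ 0.00000000e+00,  0.00000000e+00,  0.00000000e+00,
         1.00000000e+00]])}
```

View pics/scene0.png

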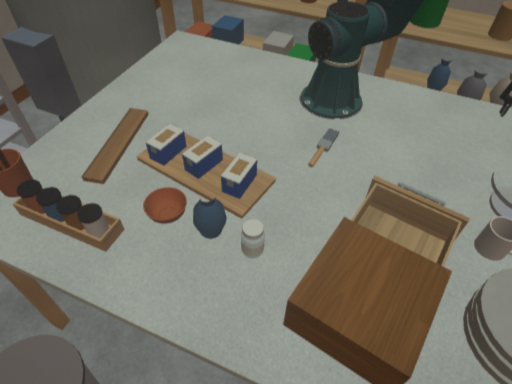

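View pics/top0.png

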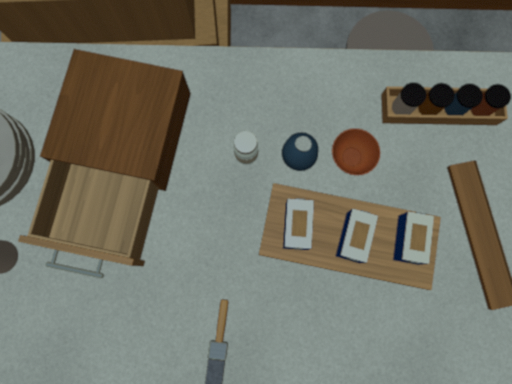

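The pictures show the three white-lidded boxes on the board (top view: left 298,223; middle 359,236; right 415,238). The bystanders are just behind it at (245,146), (300,150) and (356,151). The drawer is open towards the robot at (100,210), with its handle at (76,268). Next I'll measure these positions.

```bash
cat > h.py <<'E'
import numpy as np,cv2
from station import env,optics
def cloud(n,d,pose=None,p=None):
    p=p or optics.camera_params(n); K=p["K"]; T=p["pose"] if pose is None else pose
    v,u=np.mgrid[:384,:512]; 
    P=np.stack([(u-K[0,2])/K[0,0]*d,-(v-K[1,2])/K[1,1]*d,-d],-1)
    W=P@T[:3,:3].T+T[:3,3]; W[d<=0]=np.nan
    return W
def rect(xy):
    r=cv2.minAreaRect(xy.astype(np.float32)*1000); b=cv2.boxPoints(r)
    e=[b[1]-b[0],b[2]-b[1]]; L=max(e,key=np.linalg.norm); a=np.degrees(np.arctan2(L[1],L[0]))
    return np.round(r[0],1),np.round(sorted(r[1]),1),round((a+90)%180-90,1)
E
python3 - <<'E'
from h import *
for n in ("top","scene"):
    d=np.load(f"pics/{n}0.npy"); im=cv2.imread(f"pics/{n}0.png"); W=cloud(n,d)
    print(n,'table z',np.nanmedian(W[330:370,330:400,2]) if n=="top" else np.nanmedian(W[100:120,150:200,2]))
    # box tops
    m=(np.abs(W[...,2]-.09)<.008)&(W[...,0]>.3)&(W[...,0]<.75)&(W[...,1]<.0+.1)&(W[...,1]>-.5)
    k,l,st,c=cv2.connectedComponentsWithStats(m.astype(np.uint8))
    for i in range(1,k):
        if st[i,4]>150:
            print('z~90',c[i].round(),rect(W[l==i][:,:2]),np.median(W[l==i][:,2]).round(4))
    m=(np.abs(W[...,2]-.02)<.006)&(W[...,0]>.3)&(W[...,0]<.75)&(W[...,1]<.15)&(W[...,1]>-.5)
    k,l,st,c=cv2.connectedComponentsWithStats(m.astype(np.uint8))
    for i in range(1,k):
        if st[i,4]>1000: print('board',c[i].round(),rect(W[l==i][:,:2]),np.median(W[l==i][:,2]).round(4))
    m=(np.abs(W[...,2]-.13)<.008)&(W[...,1]>.15)
    k,l,st,c=cv2.connectedComponentsWithStats(m.astype(np.uint8))
    for i in range(1,k):
        if st[i,4]>1000:
            print('cab',c[i].round(),rect(W[l==i][:,:2]),np.median(W[l==i][:,2]).round(4)); 
            r=cv2.minAreaRect((W[l==i][:,:2]*1000).astype(np.float32)); print(cv2.boxPoints(r).round())
d=np.load("pics/top0.npy");W=cloud("top",d)
print('tall',[ (q,W[q[1],q[0]].round(3)) for q in [(245,137),(300,150),(356,151),(304,144),(76,267),(54,263),(100,272),(100,225),(30,238),(135,262)]])
E
```

```text
top table z 0.0004038094564198236
z~90 [299. 158.] (array([ 724.3, -128. ]), array([46.8, 79.1]), np.float32(-89.2)) 0.093
z~90 [298. 223.] (array([ 565.8, -124. ]), array([ 60.4, 114.2]), np.float32(-3.3)) 0.0904
z~90 [358. 235.] (array([ 540.5, -260.1]), array([ 60.9, 114.3]), np.float32(-15.3)) 0.0904
z~90 [417. 237.] (array([ 537.5, -393.2]), array([ 61.6, 113.9]), np.float32(-8.6)) 0.0902
board [344. 238.] (array([ 546.4, -255.7]), array([180.7, 419.8]), np.float32(79.2)) 0.0203
cab [112. 114.] (array([806.9, 302.3]), array([262.9, 266.8]), np.float32(-11.0)) 0.1306
[[651. 199.]
 [913. 148.]
 [963. 406.]
 [701. 457.]]
scene table z 0.002236162473421399
z~90 [164. 137.] (array([ 539.9, -396.3]), array([ 65.6, 116.7]), np.float32(-10.3)) 0.0919
z~90 [201. 149.] (array([ 542.5, -263.9]), array([ 65.6, 114.7]), np.float32(-15.5)) 0.0918
z~90 [239. 168.] (array([ 567.6, -126.6]), array([ 61.3, 115.3]), np.float32(-3.2)) 0.0917
board [212. 179.] (array([ 548.7, -258.9]), array([182.2, 422.2]), np.float32(79.4)) 0.0218
cab [373. 294.] (array([807.3, 299.4]), array([260.5, 269.3]), np.float32(-11.1)) 0.1313
[[650. 197.]
 [915. 146.]
 [964. 401.]
 [700. 453.]]
tall [((245, 137), array([0.762, 0.001, 0.103])), ((300, 150), array([ 0.722, -0.122,  0.14 ])), ((356, 151), array([ 0.76 , -0.278,  0.009])), ((304, 144), array([ 0.778, -0.147,  0.004])), ((76, 267), array([0.461, 0.404, 0.001])), ((54, 263), array([0.468, 0.413, 0.099])), ((100, 272), array([0.45 , 0.345, 0.003])), ((100, 225), array([0.561, 0.347, 0.023])), ((30, 238), array([0.521, 0.461, 0.117])), ((135, 262), array([0.473, 0.239, 0.09 ]))]
```

```bash
cat >> h.py <<'E'
from scipy.spatial.transform import Rotation as R
def rot(q): return R.from_quat(q,scalar_first=True)
def goto(x,y,z,ang):
    "units of move to world TCP x,y,z; ang = world angle (deg) of tool y, tool down. From measured pose."
    s=env.get_state(); p=np.array(s["position"]); r=rot(s["orientation"])
    a=np.radians(ang); ty=np.array([np.cos(a),np.sin(a),0]); tz=np.array([0,0,-1.]); tx=np.cross(ty,tz)
    g=R.from_matrix(np.stack([tx,ty,tz],1))
    sh=r.inv().apply(np.array([x,y,z])-p)/.025; tu=np.degrees((r.inv()*g).as_rotvec())/10
    print('t',round(s["time_s"],2),'pos',p.round(4),'shift',sh.round(2),'turn',tu.round(3),'F',np.round(s["ft_force"],2),'gap',round(float(s["finger_gap"]),3))
E
python3 - <<'E'
from h import *
for n in ("top","scene"):
    d=np.load(f"pics/{n}0.npy"); W=cloud(n,d)
    a=np.radians(-11.05); c=np.array([.675,.327]); 
    X=(W[...,0]-c[0])*np.cos(a)+(W[...,1]-c[1])*np.sin(a); Y=-(W[...,0]-c[0])*np.sin(a)+(W[...,1]-c[1])*np.cos(a)
    Z=W[...,2]
    reg=(X>-.3)&(X<-.003)&(abs(Y)<.15)
    for nm,lo,hi in (("handle/steel",.085,.102),("rim",.107,.122),("floor",.015,.029)):
        m=reg&(Z>lo)&(Z<hi)
        if nm=="handle/steel": m&=X<-.19
        x=X[m];y=Y[m]; print(n,nm,m.sum(),'x',np.percentile(x,[1,5,50,95,99]).round(3),'y',np.percentile(y,[1,5,50,95,99]).round(3))
    m=reg&(Z>.11)&(Z<.122)&(X<-.12)
    print(' front rim', np.percentile(X[m],[2,50,98]).round(3),np.percentile(Y[m],[2,98]).round(3))
goto(.567,-.125,.19,86.7)
E
```

```text
top handle/steel 399 x [-0.229 -0.228 -0.222 -0.196 -0.191] y [-0.062 -0.057 -0.     0.055  0.062]
top rim 1486 x [-0.189 -0.188 -0.175 -0.037 -0.01 ] y [-0.124 -0.114  0.002  0.115  0.122]
top floor 5605 x [-0.167 -0.161 -0.087 -0.012 -0.005] y [-0.114 -0.076  0.013  0.103  0.11 ]
 front rim [-0.189 -0.18  -0.159] [-0.122  0.122]
scene handle/steel 210 x [-0.226 -0.224 -0.219 -0.215 -0.212] y [-0.064 -0.059  0.     0.056  0.061]
scene rim 1088 x [-0.187 -0.184 -0.172 -0.05  -0.022] y [-0.124 -0.116  0.009  0.113  0.122]
scene floor 2074 x [-0.168 -0.166 -0.128 -0.09  -0.086] y [-0.109 -0.099  0.004  0.098  0.106]
 front rim [-0.186 -0.175 -0.16 ] [-0.122  0.12 ]
t 0.1 pos [0.2535 0.5431 0.1982] shift [-22.67 -18.91   0.36] turn [-0.009 -0.003 -2.173] F [ 0.45  0.71 -0.47] gap 0.997
```

```bash
python3 -m jog '[1,-22.7,-18.9,0.3,0,0,-2.17, 1,-22.7,-18.9,0.3,0,0,-2.17, 1,-22.7,-18.9,0.3,0,0,-2.17, 1,-22.7,-18.9,0.3,0,0,-2.17, 1,-22.7,-18.9,0.3,0,0,-2.17, 1,-22.7,-18.9,0.3,0,0,-2.17, 1,-22.7,-18.9,0.3,0,0,-2.17, 1,-22.7,-18.9,0.3,0,0,-2.17, 1,-22.7,-18.9,0.3,0,0,-2.17, 1,-22.7,-18.9,0.3,0,0,-2.17, 1,-22.7,-18.9,0.3,0,0,-2.17, 1,-22.7,-18.9,0.3,0,0,-2.17]' 60; python3 -c "
from h import *
goto(.567,-.125,.045,86.7)"
```

```text
time_s: 1.6
position: [0.5686, -0.1268, 0.1911]
orientation: [-0.0, 0.029, 1.0, 0.0]
ft_force: [0.8, 0.4, -0.0]
finger_gap: 1.002
t 1.6 pos [ 0.5686 -0.1268  0.1911] shift [0.07 0.07 5.85] turn [ 0.    -0.002 -0.008] F [ 0.81  0.43 -0.01] gap 1.002
```

```bash
cat >> h.py <<'E'
def wrist(name):
    s=env.get_state(); im,d=optics.read_camera("wrist"); p=optics.camera_params("wrist")
    T=np.eye(4); T[:3,:3]=rot(s["orientation"]).as_matrix(); T[:3,3]=s["position"]
    cv2.imwrite(f"pics/{name}.png",im); return im,cloud("wrist",d,T@p["T_tool_cam"],p)
def tops(W,z=.09,tol=.006,amin=400):
    m=(np.abs(W[...,2]-z)<tol)
    k,l,st,c=cv2.connectedComponentsWithStats(m.astype(np.uint8))
    for i in range(1,k):
        if st[i,4]>amin: print('top',c[i].round(),rect(W[l==i][:,:2]),np.median(W[l==i][:,2]).round(4))
E
python3 -c "
from h import *
im,W=wrist('w1'); tops(W)"
```

```text
top [115. 161.] (array([ 541.2, -262.9]), array([ 61.1, 114.4]), np.float32(-15.5)) 0.0894
top [  7. 178.] (array([ 544.2, -369. ]), array([ 19.5, 112.3]), np.float32(-16.2)) 0.0889
top [256. 178.] (array([ 566.2, -126.7]), array([ 60.1, 114.2]), np.float32(-3.4)) 0.0894
top [259. 309.] (array([ 716.3, -131.3]), array([30.3, 77.5]), np.float32(88.1)) 0.0909
```

View pics/w1.png

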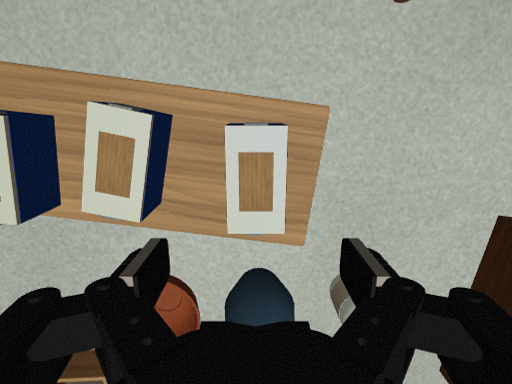

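The wrist picture shows the left box at (256,178), centred between the open fingers. The vase (260,300) and bowl (170,310) stand beyond it. It gives a centre of (0.566, -0.127) and a yaw of -3.4°, which agrees with the top camera. I'll descend and grip.

```bash
python3 -m jog '[1,0.1,0,2,0,0,0, 1,0.1,0,4,0,0,0, 1,0.1,0,5.3,0,0,0, 1,0.1,0,5.85,0,0,0, 1,0.1,0,5.85,0,0,0, 0,0.1,0,5.85,0,0,0, 0,0.1,0,5.85,0,0,0, 0,0.1,0,5.85,0,0,0, 0,0.1,0,5.85,0,0,0, 0,0.1,0,5.85,0,0,0]' 60; python3 -c "
from h import *
goto(.567,-.127,.115,86.7)"
```

```text
time_s: 2.9
position: [0.5672, -0.1251, 0.0474]
orientation: [0.002, 0.029, 1.0, -0.001]
ft_force: [-0.7, -0.4, 5.3]
finger_gap: 0.676
t 2.9 pos [ 0.5672 -0.1251  0.0474] shift [-0.01 -0.08 -2.7 ] turn [-0.007  0.02  -0.002] F [-0.72 -0.45  5.27] gap 0.676
```

```bash
python3 -m jog '[0,0,0,-0.8,0,0,0, 0,0,0,-1.6,0,0,0, 0,0,0,-2.4,0,0,0, 0,0,0,-2.6,0,0,0, 0,0,0,-2.6,0,0,0, 0,0,0,-2.6,0,0,0, 0,0,0,-2.6,0,0,0, 0,0,0,-2.6,0,0,0]' 60; python3 -c "
from h import *
goto(.567,-.127,.048,86.7)
im,W=wrist('w2')
for i in range(4):
  optics.read_camera('top'); print(env.get_state()['ft_force'])"
```

```text
time_s: 3.9
position: [0.5653, -0.1243, 0.1097]
orientation: [-0.001, 0.029, 1.0, 0.0]
ft_force: [-0.8, 0.3, -2.5]
finger_gap: 0.68
t 3.9 pos [ 0.5653 -0.1243  0.1097] shift [-0.08 -0.1   2.47] turn [ 0.001 -0.006 -0.003] F [-0.78  0.28 -2.5 ] gap 0.68
[ 0.42879781  0.4323425  -2.50499947]
[ 0.24327196 -0.71666048 -2.56900752]
[ 0.37311872  0.11399245 -3.10708902]
[ 0.18620466  0.06594184 -2.55855811]
```

View pics/w2.png

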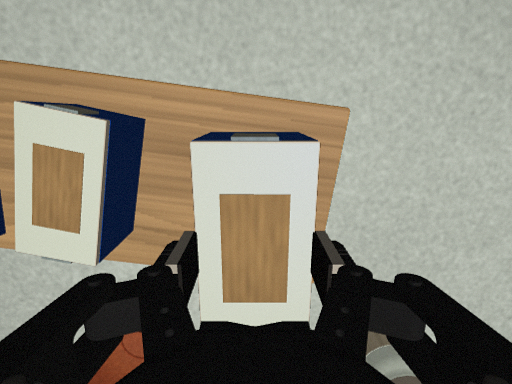

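The left box is held square, filling (192–320, 140–320) in the picture. Its 2.5 N marks it as light. I'll put it back, let go and rise.

```bash
python3 -m jog '[0,0,0,1.2,0,0,0, 0,0,0,2.1,0,0,0, 0,0,0,2.55,0,0,0, 0,0,0,2.55,0,0,0, 1,0,0,2.55,0,0,0, 1,0,0,2.55,0,0,0, 1,0,0,2.55,0,0,0, 1,0,0,1,0,0,0, 1,0,0,-1.4,0,0,0, 1,0,0,-3.4,0,0,0, 1,0,0,-3.4,0,0,0]' 60; python3 -c "
from h import *
goto(.5405,-.2615,.19,90-15.4)"
```

```text
time_s: 5.52
position: [0.5691, -0.1256, 0.2002]
orientation: [0.005, 0.029, 1.0, -0.002]
ft_force: [0.4, -0.3, -0.6]
finger_gap: 0.997
t 5.53 pos [ 0.5691 -0.1256  0.2002] shift [ 0.83 -5.49  0.42] turn [-0.01   0.055  1.208] F [ 0.44 -0.33 -0.63] gap 0.997
```

```bash
python3 -m jog '[1,0.83,-5.5,0.4,0,0,1.2, 1,0.83,-5.5,0.4,0,0,1.2, 1,0.83,-5.5,0.4,0,0,1.2, 1,0.83,-5.5,0.4,0,0,1.2, 1,0.83,-5.5,0.4,0,0,1.2]' 60; python3 -c "
from h import *
im,W=wrist('w3');tops(W); tops(cloud('top',optics.read_camera('top')[1]))
goto(.5405,-.2615,.046,90-15.4)"
```

```text
time_s: 6.15
position: [0.5369, -0.259, 0.1848]
orientation: [-0.0, 0.133, 0.991, 0.001]
ft_force: [0.7, 0.5, -0.2]
finger_gap: 0.996
top [395. 174.] (array([ 565.2, -126.1]), array([ 60.8, 114.4]), np.float32(-3.6)) 0.0893
top [253. 187.] (array([ 541.4, -263. ]), array([ 60. , 113.8]), np.float32(-15.5)) 0.0894
top [121. 210.] (array([ 536.5, -395.7]), array([ 61. , 110.9]), np.float32(-9.0)) 0.0894
top [  6. 149.] (array([729.2, 550.1]), array([ 38., 179.]), np.float32(6.4)) 0.0914
top [298. 223.] (array([ 564.6, -122.9]), array([ 60.1, 113.7]), np.float32(-3.6)) 0.0904
top [356. 243.] (array([ 520.2, -254.5]), array([60.7, 71.5]), np.float32(-15.4)) 0.0904
t 6.25 pos [ 0.5372 -0.2589  0.1852] shift [-0.16 -0.07  5.57] turn [ 0.002 -0.002  0.017] F [0.02 0.26 0.47] gap 0.999
```

View pics/w3.png

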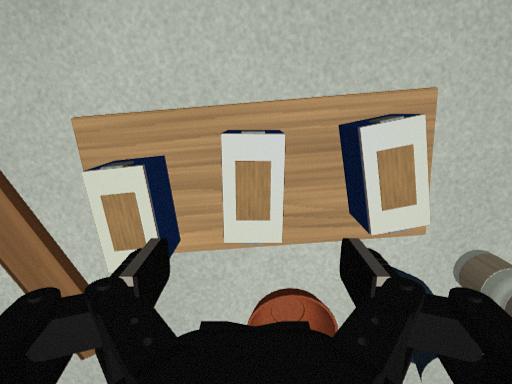

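The left box is back upright on the board at (395,174). The middle box is centred below the fingers at (253,187). I'll go down, grip and lift it.

```bash
python3 -m jog '[1,-0.15,-0.1,2,0,0,0, 1,-0.15,-0.1,4,0,0,0, 1,-0.15,-0.1,5.1,0,0,0, 1,-0.15,-0.1,5.55,0,0,0, 1,-0.15,-0.1,5.55,0,0,0, 0,-0.15,-0.1,5.55,0,0,0, 0,-0.15,-0.1,5.55,0,0,0, 0,-0.15,-0.1,5.55,0,0,0, 0,-0.15,-0.1,5.55,0,0,0, 0,-0.15,-0.1,5.55,0,0,0]' 60 && python3 -m jog '[0,0,0,-0.8,0,0,0, 0,0,0,-1.6,0,0,0, 0,0,0,-2.4,0,0,0, 0,0,0,-2.6,0,0,0, 0,0,0,-2.6,0,0,0, 0,0,0,-2.6,0,0,0, 0,0,0,-2.6,0,0,0, 0,0,0,-2.6,0,0,0]' 60; python3 -c "
from h import *
goto(.541,-.2625,.046,90-15.4)
im,W=wrist('w4')
for i in range(3):
  optics.read_camera('top'); print(env.get_state()['ft_force'])"
```

```text
time_s: 7.5
position: [0.5413, -0.2637, 0.0487]
orientation: [0.002, 0.134, 0.991, -0.0]
ft_force: [0.2, 4.2, 7.4]
finger_gap: 0.674
time_s: 8.5
position: [0.5396, -0.2637, 0.111]
orientation: [-0.0, 0.133, 0.991, 0.0]
ft_force: [-0.2, 0.6, -6.6]
finger_gap: 0.674
t 8.5 pos [ 0.5396 -0.2637  0.111 ] shift [-0.04  0.06  2.6 ] turn [ 0.001 -0.005  0.007] F [-0.22  0.57 -6.58] gap 0.674
[-0.63665462 -0.01575566 -7.00744172]
[ 0.25471063  0.14142133 -8.07401197]
[ 0.65597735 -0.33049594 -6.55675184]
```

View pics/w4.png

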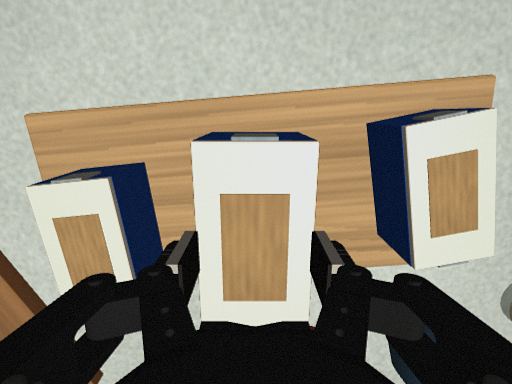

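The middle box is held square at (192–318, 140–320). It pulls with about 6.8 N, so it is the full one. I'll put it back, since the right box must be lifted next.

```bash
python3 -m jog '[0,0,0,1.2,0,0,0, 0,0,0,2.1,0,0,0, 0,0,0,2.55,0,0,0, 0,0,0,2.55,0,0,0, 1,0,0,2.55,0,0,0, 1,0,0,2.55,0,0,0, 1,0,0,2.55,0,0,0, 1,0,0,1,0,0,0, 1,0,0,-1.4,0,0,0, 1,0,0,-3.3,0,0,0, 1,0,0,-3.3,0,0,0]' 60; python3 -c "
from h import *
goto(.537,-.395,.19,81.2)"
```

```text
time_s: 10.07
position: [0.543, -0.2659, 0.1992]
orientation: [0.005, 0.133, 0.991, -0.002]
ft_force: [0.5, 0.1, 0.0]
finger_gap: 1.001
t 10.07 pos [ 0.543  -0.2659  0.1992] shift [-1.13 -5.04  0.39] turn [-0.021  0.053 -0.652] F [0.52 0.09 0.01] gap 1.001
```

```bash
python3 -m jog '[1,-1.1,-5.05,0.3,0,0,-0.65, 1,-1.1,-5.05,0.3,0,0,-0.65, 1,-1.1,-5.05,0.3,0,0,-0.65, 1,-1.1,-5.05,0.3,0,0,-0.65, 1,-1.1,-5.05,0.3,0,0,-0.65]' 60; python3 -c "
from h import *
im,W=wrist('w5');tops(W)
goto(.537,-.395,.046,81.2)"
```

```text
time_s: 10.7
position: [0.5329, -0.3912, 0.186]
orientation: [-0.001, 0.076, 0.997, 0.001]
ft_force: [0.7, -0.3, 0.8]
finger_gap: 0.998
top [386. 169.] (array([ 540.1, -265.5]), array([ 61. , 114.3]), np.float32(-15.2)) 0.0893
top [503. 186.] (array([ 565.3, -154. ]), array([ 20.1, 113.3]), np.float32(4.3)) 0.0889
top [251. 188.] (array([ 538. , -396.2]), array([ 60.1, 113.2]), np.float32(-9.2)) 0.0894
t 10.75 pos [ 0.5331 -0.3912  0.1863] shift [-0.18 -0.13  5.61] turn [ 0.004 -0.004  0.005] F [-0.7   0.37  0.34] gap 0.999
```

View pics/w5.png

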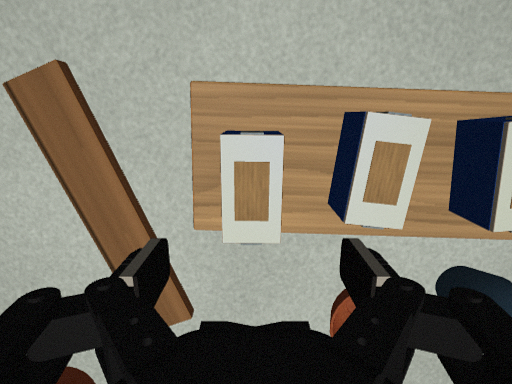

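The middle box is upright again at (386,169) and the right box is centred at (251,188). The plank to the left is well away from the fingers. Now I'll grip and lift the right box.

```bash
python3 -m jog '[1,-0.2,-0.15,2,0,0,0, 1,-0.2,-0.15,4,0,0,0, 1,-0.2,-0.15,5.1,0,0,0, 1,-0.2,-0.15,5.55,0,0,0, 1,-0.2,-0.15,5.55,0,0,0, 0,-0.2,-0.15,5.55,0,0,0, 0,-0.2,-0.15,5.55,0,0,0, 0,-0.2,-0.15,5.55,0,0,0, 0,-0.2,-0.15,5.55,0,0,0, 0,-0.2,-0.15,5.55,0,0,0]' 60 && python3 -m jog '[0,0,0,-0.8,0,0,0, 0,0,0,-1.6,0,0,0, 0,0,0,-2.4,0,0,0, 0,0,0,-2.6,0,0,0, 0,0,0,-2.6,0,0,0, 0,0,0,-2.6,0,0,0, 0,0,0,-2.6,0,0,0, 0,0,0,-2.6,0,0,0]' 60; python3 -c "
from h import *
im,W=wrist('w6')
for i in range(3):
  optics.read_camera('top'); print(env.get_state()['ft_force'])"
```

```text
time_s: 12.0
position: [0.5385, -0.3979, 0.0502]
orientation: [0.001, 0.077, 0.997, -0.001]
ft_force: [-1.1, 2.8, 7.3]
finger_gap: 0.671
time_s: 13.0
position: [0.5372, -0.3972, 0.1122]
orientation: [-0.0, 0.077, 0.997, 0.0]
ft_force: [-0.7, -0.5, -2.0]
finger_gap: 0.67
[-0.89278969  0.51864486 -2.02923945]
[-0.01537743 -0.86587585 -1.59894644]
[-0.46913345  0.51788904 -2.72633788]
```

View pics/w6.png

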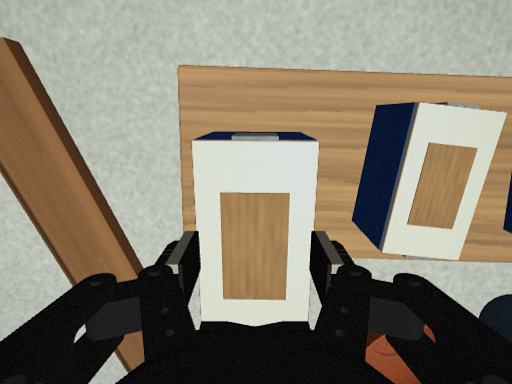

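The right box is held square at (194–318) and weighs about 2.1 N, so it is light. That confirms the middle box as the full one. I'll put the right one back.

```bash
python3 -m jog '[0,0,0,1.2,0,0,0, 0,0,0,2.1,0,0,0, 0,0,0,2.55,0,0,0, 0,0,0,2.55,0,0,0, 1,0,0,2.55,0,0,0, 1,0,0,2.55,0,0,0, 1,0,0,2.55,0,0,0, 1,0,0,1,0,0,0, 1,0,0,-1.4,0,0,0, 1,0,0,-3.3,0,0,0, 1,0,0,-3.3,0,0,0]' 60; python3 -c "
from h import *
goto(.5405,-.2655,.19,90-15.3)"
```

```text
time_s: 14.58
position: [0.5401, -0.3998, 0.2008]
orientation: [0.004, 0.077, 0.997, -0.003]
ft_force: [-0.3, -0.4, -0.2]
finger_gap: 0.999
t 14.57 pos [ 0.5401 -0.3998  0.2008] shift [0.81 5.31 0.4 ] turn [-0.03   0.049  0.648] F [-0.34 -0.4  -0.16] gap 0.999
```

```bash
python3 -m jog '[1,0.8,5.3,0.4,0,0,0.65, 1,0.8,5.3,0.4,0,0,0.65, 1,0.8,5.3,0.4,0,0,0.65, 1,0.8,5.3,0.4,0,0,0.65, 1,0.8,5.3,0.4,0,0,0.65]' 60; python3 -c "
from h import *
im,W=wrist('w7');tops(W)
goto(.541,-.2655,.046,90-15.3)"
```

```text
time_s: 15.2
position: [0.5383, -0.2649, 0.1852]
orientation: [0.0, 0.134, 0.991, -0.0]
ft_force: [0.2, -0.1, 1.3]
finger_gap: 1.002
top [402. 171.] (array([ 565.4, -126. ]), array([ 60.8, 114.6]), np.float32(-3.9)) 0.0893
top [256. 184.] (array([ 540.4, -265.3]), array([ 60. , 114.1]), np.float32(-15.1)) 0.0894
top [123. 207.] (array([ 535.5, -398.6]), array([ 60.7, 111.4]), np.float32(-9.2)) 0.0894
t 15.25 pos [ 0.5383 -0.2651  0.1852] shift [-0.11  0.02  5.57] turn [-0.004  0.003 -0.01 ] F [-0.73  0.06  0.93] gap 0.997
```

View pics/w7.png

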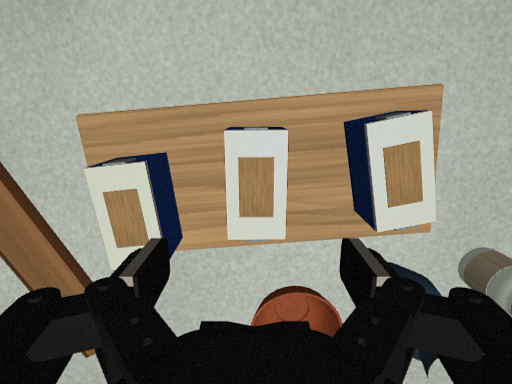

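All three boxes stand on the board, with the middle one centred at (256,184). I'll grip it more firmly and lift it high.

```bash
python3 -m jog '[1,-0.1,0,2,0,0,0, 1,-0.1,0,4,0,0,0, 1,-0.1,0,5.1,0,0,0, 1,-0.1,0,5.55,0,0,0, 1,-0.1,0,5.55,0,0,0, 0,-0.1,0,5.55,0,0,0, 0,-0.1,0,5.55,0,0,0, 0,-0.1,0,5.55,0,0,0, 0,-0.1,0,5.55,0,0,0, 0,-0.1,0,5.55,0,0,0]' 80 && python3 -m jog '[0,0,0,-0.8,0,0,0, 0,0,0,-1.8,0,0,0, 0,0,0,-2.8,0,0,0, 0,0,0,-3.8,0,0,0, 0,0,0,-4.8,0,0,0, 0,0,0,-5.8,0,0,0, 0,0,0,-6.4,0,0,0, 0,0,0,-6.4,0,0,0, 0,0,0,-6.4,0,0,0]' 80; python3 -c "
from h import *
goto(.581,.345,.205,79)"
```

```text
time_s: 16.5
position: [0.5417, -0.2646, 0.0488]
orientation: [0.002, 0.133, 0.991, -0.001]
ft_force: [-0.3, 1.1, 6.8]
finger_gap: 0.666
time_s: 17.62
position: [0.5395, -0.2635, 0.2053]
orientation: [-0.001, 0.133, 0.991, 0.0]
ft_force: [-0.0, 0.2, -7.4]
finger_gap: 0.662
t 17.62 pos [ 0.5395 -0.2635  0.2053] shift [ 4.83 23.91  0.04] turn [ 0.004 -0.012 -0.433] F [-0.02  0.25 -7.43] gap 0.662
```

```bash
python3 -m jog '[0,0.1,0.6,0,0,0,0, 0,0.3,1.6,0,0,0,0, 0,0.6,3,0,0,0,0, 0,0.9,4.5,0,0,0,0, 0,1.2,6,0,0,0,0, 0,1.5,7.5,0,0,0,-0.1, 0,1.8,9,0,0,0,-0.1, 0,2.1,10.5,0,0,0,-0.2, 0,2.4,12,0,0,0,-0.2, 0,2.7,13.5,0,0,0,-0.3, 0,3,14.8,0,0,0,-0.3, 0,3.2,15.8,0,0,0,-0.4]' 80; python3 -c "
from h import *
goto(.581,.345,.205,79)"
```

```text
time_s: 19.12
position: [0.5663, 0.1405, 0.2056]
orientation: [-0.001, 0.098, 0.995, 0.0]
ft_force: [-0.4, 0.1, -6.7]
finger_gap: 0.66
t 19.12 pos [0.5663 0.1405 0.2056] shift [1.02 8.14 0.03] turn [ 0.    -0.012 -0.024] F [-0.45  0.13 -6.69] gap 0.66
```

```bash
python3 -m jog '[0,0.2,1.3,0,0,0,0, 0,0.4,2.8,0,0,0,0, 0,0.6,4.3,0,0,0,0, 0,0.8,5.8,0,0,0,0, 0,0.9,7,0,0,0,0, 0,1,7.8,0,0,0,0, 0,1,8.1,0,0,0,0, 0,1,8.1,0,0,0,0, 0,1,8.1,0,0,0,0]' 80; python3 -c "
from h import *
goto(.581,.345,.052,79)
im,W=wrist('w8'); im,_=optics.read_camera('top'); cv2.imwrite('pics/top8.png',im)"
```

```text
time_s: 20.25
position: [0.5828, 0.3403, 0.2064]
orientation: [-0.0, 0.099, 0.995, -0.0]
ft_force: [-0.5, -0.5, -7.0]
finger_gap: 0.663
t 20.25 pos [0.5828 0.3403 0.2064] shift [0.11 0.18 6.18] turn [-0.006 -0.002 -0.038] F [-0.5  -0.53 -6.95] gap 0.663
```

View pics/w8.png

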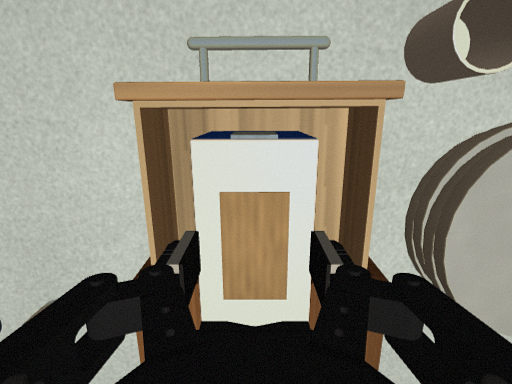

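View pics/top8.png

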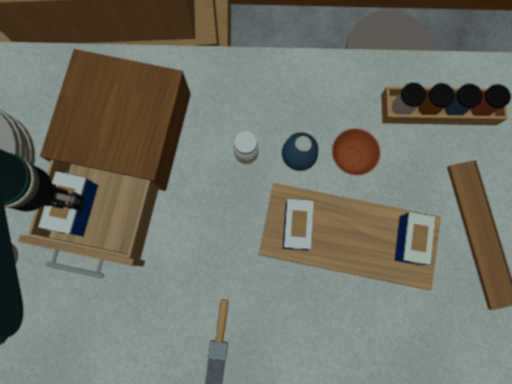

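Seen from the wrist, the box (192–318) is centred between the drawer sides (140–382) and square to them. It clears the front (row 105) and the top panel behind it. I'll lower it in, let go and rise.

```bash
python3 -m jog '[0,0.1,0.2,0.8,0,0,0, 0,0.1,0.2,1.8,0,0,0, 0,0.1,0.2,2.8,0,0,0, 0,0.1,0.2,3.8,0,0,0, 0,0.1,0.2,4.8,0,0,0, 0,0.1,0.2,5.5,0,0,0, 0,0.1,0.2,6,0,0,0, 0,0.1,0.2,6.15,0,0,0, 0,0.1,0.2,6.15,0,0,0]' 80; python3 -c "
from h import *
goto(.581,.345,.052,79)"
```

```text
time_s: 21.48
position: [0.5818, 0.347, 0.0531]
orientation: [0.0, 0.099, 0.995, 0.0]
ft_force: [-0.2, -0.6, -6.7]
finger_gap: 0.662
t 21.48 pos [0.5818 0.347  0.0531] shift [ 0.02 -0.09  0.04] turn [ 0.002  0.003 -0.033] F [-0.24 -0.56 -6.67] gap 0.662
```

```bash
python3 -m jog '[0,0,0,0.06,0,0,0, 0,0,0,0.12,0,0,0, 0,0,0,0.16,0,0,0, 0,0,0,0.16,0,0,0]' 80; python3 -c "
from h import *
goto(.581,.345,.052,79)"
```

```text
time_s: 21.98
position: [0.583, 0.3472, 0.0509]
orientation: [0.002, 0.099, 0.995, 0.001]
ft_force: [-1.4, -1.4, 5.1]
finger_gap: 0.662
t 21.98 pos [0.583  0.3472 0.0509] shift [ 0.06 -0.1  -0.04] turn [ 0.008  0.017 -0.031] F [-1.44 -1.45  5.09] gap 0.662
```

The force has changed from -6.7 N to +5.1 N, so the box is on the drawer floor. I'll let go and rise.

```bash
python3 -m jog '[1,0,0,0,0,0,0, 1,0,0,0,0,0,0, 1,0,0,0,0,0,0, 1,0,0,-1,0,0,0, 1,0,0,-3,0,0,0, 1,0,0,-5,0,0,0, 1,0,0,-6.5,0,0,0, 1,0,0,-6.5,0,0,0]' 80; python3 -c "
from h import *
im,W=wrist('w9'); tops(W,.092,.006)
a=np.radians(-11.05); c=np.array([.675,.327])
X=(W[...,0]-c[0])*np.cos(a)+(W[...,1]-c[1])*np.sin(a); Y=-(W[...,0]-c[0])*np.sin(a)+(W[...,1]-c[1])*np.cos(a)
Z=W[...,2]
m=(X<-.2)&(X>-.26)&(Z>.08)&(Z<.105); print('handle',X[m].mean(),Y[m].mean(),Z[m].max(), W[m].mean(0))
m=(X<-.14)&(X>-.2)&(Z>.11)&(Z<.122); print('front',np.percentile(X[m],[2,50,98]))
goto(.4,.4,.2,79)"
```

```text
time_s: 22.98
position: [0.5839, 0.3481, 0.2155]
orientation: [0.003, 0.099, 0.995, 0.002]
ft_force: [0.3, 0.2, -0.4]
finger_gap: 1.0
top [461.  49.] (array([497.2, 571.8]), array([46.8, 79.4]), np.float32(48.8)) 0.0888
top [249.  50.] (array([469.9, 365.3]), array([ 38. , 128.9]), np.float32(78.7)) 0.0953
top [354. 170.] (array([602.1, 450.7]), array([  2.2, 142.4]), np.float32(-10.6)) 0.0921
top [147. 169.] (array([559.2, 236.9]), array([ 16.6, 142.7]), np.float32(-17.6)) 0.092
top [253. 173.] (array([581.5, 346.5]), array([ 60. , 113.5]), np.float32(-11.2)) 0.0913
top [477. 230.] (array([707.4, 575.1]), array([ 93.5, 224.9]), np.float32(2.2)) 0.0902
handle -0.2214878047264584 0.06843491262391195 0.09879869386213969 [0.47073513 0.43661773 0.09214657]
front [-0.18694274 -0.17976855 -0.17256302]
t 23.02 pos [0.5824 0.3474 0.213 ] shift [7.57 0.63 0.5 ] turn [ 0.012  0.016 -0.033] F [-0.56 -0.07  0.57] gap 1.002
```

View pics/w9.png

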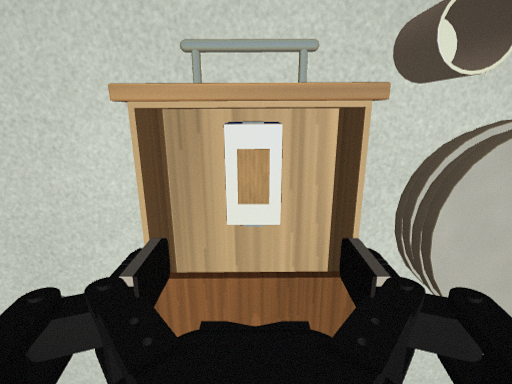

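The full box stands upright in the drawer at (253,173). It measures (0.5815, 0.3465), lid height 0.091, yaw -11.2°, and it is clear of the front. Next I'll close the fingers, go out in front of the handle (about (250,45) in the picture) and down.

```bash
python3 -c "
from h import *
goto(.395,.3816,.2,78.95)"; python3 -m jog '[0,2.5,0.1,0,0,0,0, 0,5,0.2,0.3,0,0,0, 0,7,0.3,0.4,0,0,0, 0,7.8,0.35,0.5,0,0,0, 0,7.8,0.35,0.5,0,0,0, 0,7.8,0.35,0.5,0,0,0]' 40; python3 -c "
from h import *
goto(.395,.3816,.078,78.95)"
```

```text
t 23.02 pos [0.5824 0.3474 0.213 ] shift [ 7.62 -0.13  0.5 ] turn [ 0.012  0.016 -0.028] F [-0.56 -0.07  0.57] gap 1.002
time_s: 23.78
position: [0.3936, 0.3937, 0.1985]
orientation: [0.0, 0.099, 0.995, -0.0]
ft_force: [-0.2, 0.1, 0.3]
finger_gap: 0.001
t 23.77 pos [0.3936 0.3937 0.1985] shift [-0.15 -0.47  4.82] turn [-0.     0.005 -0.03 ] F [-0.19  0.11  0.29] gap 0.001
```

```bash
python3 -m jog '[0,-0.1,-0.45,1.5,0,0,0, 0,-0.1,-0.45,3.3,0,0,0, 0,-0.1,-0.45,4.5,0,0,0, 0,-0.1,-0.45,4.8,0,0,0, 0,-0.1,-0.45,4.8,0,0,0]' 40; python3 -c "
from h import *
im,W=wrist('w10')
goto(.675-.0515*.9815,.327+.0515*.1917,.078,78.95)"
```

```text
time_s: 24.4
position: [0.3934, 0.3822, 0.0788]
orientation: [0.0, 0.099, 0.995, -0.0]
ft_force: [-0.1, 0.2, 0.3]
finger_gap: -0.004
t 24.45 pos [0.3937 0.3827 0.0795] shift [-9.41  0.02  0.07] turn [ 0.006  0.007 -0.032] F [ 0.54  0.66 -0.65] gap -0.001
```

View pics/w10.png

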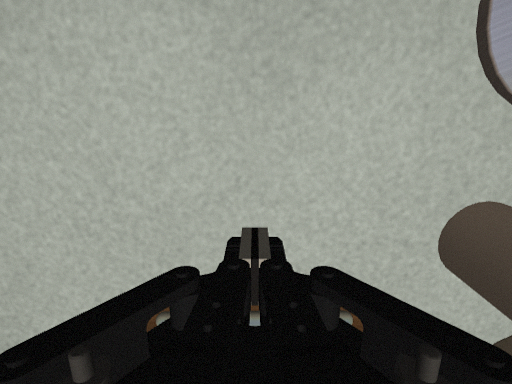

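The fingers are shut at (255,245) over bare table and the handle is hidden behind the hand. I'll push gently along tool -x.

```bash
python3 -m jog '[0,-0.6,0,0,0,0,0, 0,-1.1,0,0,0,0,0, 0,-1.5,0,0,0,0,0, 0,-1.8,0,0,0,0,0, 0,-2.1,0,0,0,0,0, 0,-2.5,0,0,0,0,0, 0,-3,0,0,0,0,0, 0,-3.5,0,0,0,0,0, 0,-4,0,0,0,0,0, 0,-4.5,0,0,0,0,0, 0,-5,0,0,0,0,0, 0,-5.4,0,0,0,0,0]' 40; python3 -c "
from h import *
goto(.675-.0515*.9815,.327+.0515*.1917,.078,78.95)
im,_=optics.read_camera('scene'); cv2.imwrite('pics/s11.png',im)"
```

```text
time_s: 25.95
position: [0.5255, 0.3556, 0.0787]
orientation: [0.0, 0.099, 0.995, 0.0]
ft_force: [-1.8, 1.3, -0.5]
finger_gap: -0.001
t 25.95 pos [0.5255 0.3556 0.0787] shift [-4.03  0.05  0.03] turn [ 0.     0.001 -0.029] F [-1.81  1.35 -0.46] gap -0.001
```

View pics/s11.png

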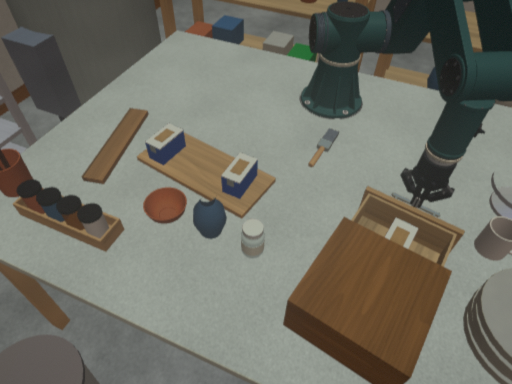

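The drawer is sliding in with the box upright at (402,233), and the push force is small. I'll keep pushing.

```bash
python3 -m jog '[0,-0.4,0,0,0,0,0, 0,-0.9,0,0,0,0,0, 0,-1.4,0,0,0,0,0, 0,-1.9,0,0,0,0,0, 0,-2.4,0,0,0,0,0, 0,-2.8,0,0,0,0,0, 0,-3.1,0,0,0,0,0, 0,-3.3,0,0,0,0,0, 0,-3.4,0,0,0,0,0]' 40; python3 -c "
from h import *
goto(.675-.0515*.9815,.327+.0515*.1917,.078,78.95)"
```

```text
time_s: 27.12
position: [0.6081, 0.339, 0.0788]
orientation: [0.0, 0.099, 0.995, -0.0]
ft_force: [-1.2, 0.9, 0.5]
finger_gap: 0.002
t 27.12 pos [0.6081 0.339  0.0788] shift [-0.66  0.05  0.03] turn [-0.     0.    -0.028] F [-1.21  0.9   0.51] gap 0.002
```

```bash
python3 -m jog '[0,-0.15,0,0,0,0,0, 0,-0.3,0,0,0,0,0, 0,-0.42,0,0,0,0,0, 0,-0.5,0,0,0,0,0, 0,-0.5,0,0,0,0,0]' 40; python3 -c "
from h import *
goto(.675-.0515*.9815,.327+.0515*.1917,.078,78.95)
for n in ('scene','top'):
    im,d=optics.read_camera(n); cv2.imwrite(f'pics/{n}12.png',im)"
```

```text
time_s: 27.75
position: [0.6206, 0.3365, 0.0787]
orientation: [0.0, 0.099, 0.995, -0.0]
ft_force: [0.3, 0.2, -0.2]
finger_gap: -0.004
t 27.75 pos [0.6206 0.3365 0.0787] shift [-0.15  0.05  0.03] turn [-0.     0.003 -0.028] F [ 0.35  0.21 -0.24] gap -0.004
```

View pics/scene12.png

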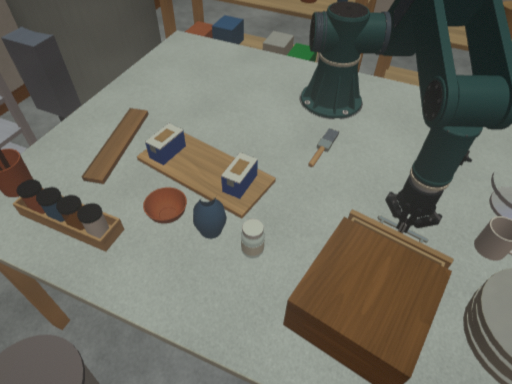

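Only a narrow gap remains along the front edge (350,212)–(450,262). I'll go on in small steps until the end stop shows in the force.

```bash
python3 -m jog '[0,-0.08,0,0,0,0,0, 0,-0.16,0,0,0,0,0, 0,-0.22,0,0,0,0,0, 0,-0.28,0,0,0,0,0, 0,-0.28,0,0,0,0,0]' 40; python3 -m jog '[0,-0.06,0,0,0,0,0, 0,-0.12,0,0,0,0,0, 0,-0.16,0,0,0,0,0, 0,-0.16,0,0,0,0,0]' 40
```

```text
time_s: 28.48
position: [0.6273, 0.3352, 0.0787]
orientation: [0.0, 0.099, 0.995, -0.0]
ft_force: [-0.1, 1.1, -0.4]
finger_gap: 0.004
time_s: 28.98
position: [0.6312, 0.3344, 0.0787]
orientation: [0.0, 0.099, 0.995, -0.0]
ft_force: [-0.7, -0.1, -0.9]
finger_gap: -0.0
```

```bash
python3 -m jog '[0,-0.05,0,0,0,0,0, 0,-0.1,0,0,0,0,0, 0,-0.15,0,0,0,0,0, 0,-0.15,0,0,0,0,0]' 40; python3 -m jog '[0,-0.05,0,0,0,0,0, 0,-0.1,0,0,0,0,0, 0,-0.15,0,0,0,0,0, 0,-0.15,0,0,0,0,0]' 40;  python3 -c "
from h import *
im,d=optics.read_camera('scene'); cv2.imwrite('pics/s13.png',cv2.resize(im[180:320,280:480],None,fx=4,fy=4))"
```

```text
time_s: 29.48
position: [0.6349, 0.3336, 0.0787]
orientation: [0.0, 0.099, 0.995, -0.0]
ft_force: [-0.2, 0.7, 0.3]
finger_gap: 0.002
time_s: 29.98
position: [0.6386, 0.3329, 0.0787]
orientation: [0.0, 0.099, 0.995, -0.0]
ft_force: [0.1, 1.1, 0.0]
finger_gap: -0.003
```

View pics/s13.png

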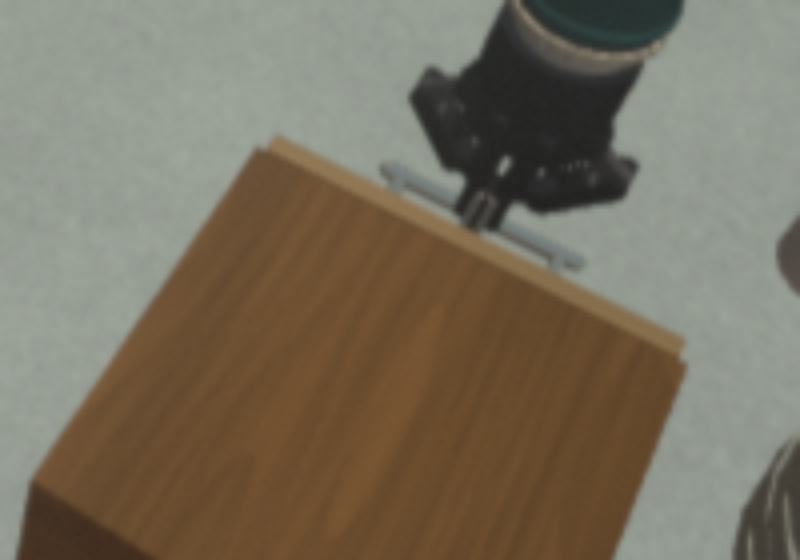

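```bash
python3 - <<'E'
from h import *
im,d=optics.read_camera('scene'); W=cloud('scene',d)
a=np.radians(-11.05); c=np.array([.675,.327])
X=(W[...,0]-c[0])*np.cos(a)+(W[...,1]-c[1])*np.sin(a); Y=-(W[...,0]-c[0])*np.sin(a)+(W[...,1]-c[1])*np.cos(a)
Z=W[...,2]
for lo,hi in ((-.065,-.04),(.04,.065),(-.11,-.075),(.075,.11)):
    m=(Y>lo)&(Y<hi)&(X>-.12)&(X<.03)&(Z>.05)
    o=np.argsort(X[m])
    h,e=np.histogram(X[m],bins=np.arange(-.12,.031,.006)); 
    print((lo,hi)); print([(round(e[i]+.003,3),int(h[i]),round(float(np.median(Z[m][(X[m]>=e[i])&(X[m]<e[i+1])])),3)) for i in range(len(h)) if h[i]])
goto(.6,.3,.1,79)
E
```

```text
(-0.065, -0.04)
[(np.float64(-0.063), 10, 0.097), (np.float64(-0.057), 32, 0.096), (np.float64(-0.051), 10, 0.098), (np.float64(-0.045), 30, 0.383), (np.float64(-0.039), 37, 0.321), (np.float64(-0.033), 81, 0.212), (np.float64(-0.027), 114, 0.205), (np.float64(-0.021), 108, 0.533), (np.float64(-0.015), 132, 0.522), (np.float64(-0.009), 158, 0.507), (np.float64(-0.003), 131, 0.507), (np.float64(0.003), 135, 0.5), (np.float64(0.009), 154, 0.491), (np.float64(0.015), 125, 0.488), (np.float64(0.021), 80, 0.475), (np.float64(0.027), 25, 0.131)]
(0.04, 0.065)
[(np.float64(-0.063), 7, 0.098), (np.float64(-0.057), 35, 0.097), (np.float64(-0.051), 30, 0.523), (np.float64(-0.045), 46, 0.521), (np.float64(-0.039), 59, 0.517), (np.float64(-0.033), 152, 0.457), (np.float64(-0.027), 278, 0.489), (np.float64(-0.021), 236, 0.483), (np.float64(-0.015), 87, 0.482), (np.float64(-0.009), 16, 0.118), (np.float64(0.003), 14, 0.131), (np.float64(0.009), 21, 0.131), (np.float64(0.015), 29, 0.131), (np.float64(0.021), 27, 0.131), (np.float64(0.027), 27, 0.131)]
(-0.11, -0.075)
[(np.float64(-0.117), 8, 0.585)
[... 455 characters left out ...]
27), 1, 0.118), (np.float64(-0.021), 29, 0.118), (np.float64(-0.015), 27, 0.118), (np.float64(-0.009), 18, 0.118), (np.float64(0.003), 15, 0.131), (np.float64(0.009), 29, 0.131), (np.float64(0.015), 33, 0.131), (np.float64(0.021), 30, 0.132), (np.float64(0.027), 28, 0.131)]
(0.075, 0.11)
[(np.float64(-0.027), 4, 0.117), (np.float64(-0.021), 29, 0.119), (np.float64(-0.015), 31, 0.118), (np.float64(-0.009), 27, 0.118), (np.float64(0.003), 18, 0.13), (np.float64(0.009), 39, 0.131), (np.float64(0.015), 41, 0.131), (np.float64(0.021), 36, 0.131), (np.float64(0.027), 38, 0.131)]
t 30.07 pos [0.6386 0.3329 0.0788] shift [ 1.26 -1.59 -0.85] turn [ 0.     0.003 -0.033] F [-0.11  0.18  0.43] gap 0.001
```

The scene depth shows the front face still 25 mm out and the bar at X = -0.059. The fingers (X = -0.037) are therefore bearing on the drawer front, between it and the bar, not on the bar itself. About 25 mm of push is left, still at low force. Afterwards I must lift straight up so the fingers don't pull on the bar.

```bash
python3 -m jog '[0,-0.1,0,0,0,0,0, 0,-0.22,0,0,0,0,0, 0,-0.34,0,0,0,0,0, 0,-0.46,0,0,0,0,0, 0,-0.58,0,0,0,0,0, 0,-0.7,0,0,0,0,0, 0,-0.76,0,0,0,0,0, 0,-0.76,0,0,0,0,0]' 40;  python3 -c "
from h import *
im,d=optics.read_camera('scene'); cv2.imwrite('pics/s14.png',cv2.resize(im[180:320,280:480],None,fx=4,fy=4))
W=cloud('scene',d)
a=np.radians(-11.05); c=np.array([.675,.327])
X=(W[...,0]-c[0])*np.cos(a)+(W[...,1]-c[1])*np.sin(a); Y=-(W[...,0]-c[0])*np.sin(a)+(W[...,1]-c[1])*np.cos(a);Z=W[...,2]
m=(abs(Z-.118)<.004)&(X>-.1)&(X<0)&(abs(Y)<.12)&(abs(Y)>.05);print(m.sum(),'front',np.percentile(X[m],[2,50,98]) if m.sum() else 0)
m=(abs(Z-.095)<.006)&(X>-.1)&(X<0)&(abs(Y)<.07)&(abs(Y)>.025);print(m.sum(),'handle',np.percentile(X[m],[2,50,98]))
"
```

```text
time_s: 31.08
position: [0.6512, 0.3303, 0.0786]
orientation: [-0.005, 0.098, 0.995, -0.0]
ft_force: [-15.1, 3.6, 10.6]
finger_gap: -0.001
77 front [-0.0127273  -0.0098238  -0.00721775]
169 handle [-0.05008081 -0.04352869 -0.03133693]
```

View pics/s14.png

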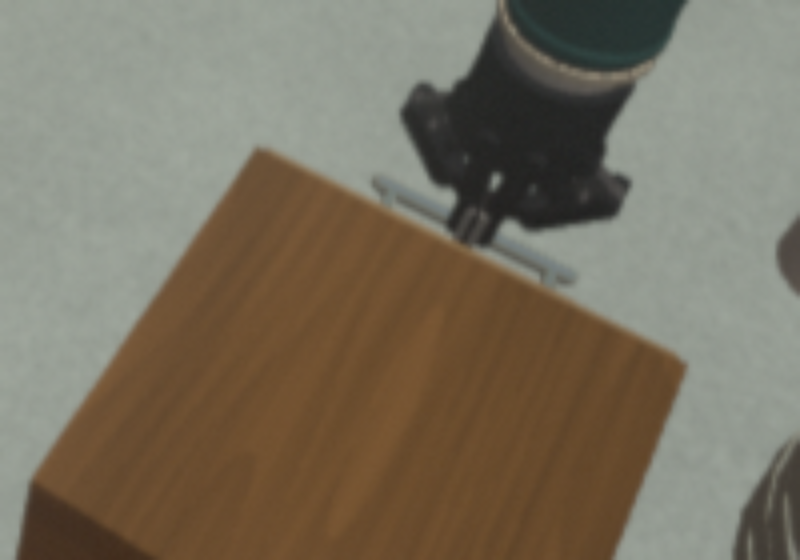

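The force has risen to -15 N, so the drawer is against its stop. The front face is flush with the panel edge, 13 mm in front of the top panel. That fits the 280 mm cabinet including its 15 mm front, since the top panel alone measured 267 mm. I'll ease off 3 mm and lift straight up.

```bash
python3 -m jog '[0,0.12,0,0,0,0,0, 0,0.2,0,0,0,0,0, 0,0.24,0,0,0,0,0, 0,0.24,0,0,0,0,0]' 40; python3 -m jog '[0,0,0,-0.5,0,0,0, 0,0,0,-1.2,0,0,0, 0,0,0,-2.2,0,0,0, 0,0,0,-3.5,0,0,0, 0,0,0,-5,0,0,0, 0,2,0,-5.5,0,0,0, 0,5,0,-5.5,0,0,0, 0,7,0,-5.5,0,0,0, 0,7,0,-5.5,0,0,0]' 40; python3 -c "
from h import *
im,W=wrist('w15')
a=np.radians(-11.05); c=np.array([.675,.327])
def rep(W):
  X=(W[...,0]-c[0])*np.cos(a)+(W[...,1]-c[1])*np.sin(a); Y=-(W[...,0]-c[0])*np.sin(a)+(W[...,1]-c[1])*np.cos(a);Z=W[...,2]
  m=(abs(Z-.118)<.005)&(X>-.1)&(X<.02)&(abs(Y)<.12);print(m.sum(),'front',np.percentile(X[m],[2,50,98]) if m.sum() else 0)
  m=(abs(Z-.095)<.006)&(X>-.1)&(X<-.03)&(abs(Y)<.055);print(m.sum(),'handle',np.percentile(X[m],[2,50,98]) if m.sum() else 0)
  m=(abs(Z-.131)<.004)&(X>-.1)&(X<.4)&(abs(Y)<.12);print(m.sum(),'panel',np.percentile(X[m],[1,99]) if m.sum() else 0)
rep(W)
for n in ('scene','top'):
    im,d=optics.read_camera(n); cv2.imwrite(f'pics/{n}16.png',im); rep(cloud(n,d)); tops(cloud(n,d))
print(env.get_state()['ft_force'])
"
```

```text
time_s: 31.62
position: [0.6513, 0.3304, 0.0787]
orientation: [0.0, 0.099, 0.995, 0.0]
ft_force: [-1.7, 1.1, 0.3]
finger_gap: 0.003
time_s: 32.75
position: [0.4753, 0.3653, 0.218]
orientation: [-0.0, 0.097, 0.995, 0.0]
ft_force: [1.2, -2.1, 0.1]
finger_gap: -0.004
0 front 0
24 handle [-0.04970029 -0.04712678 -0.04487792]
0 panel 0
140 front [-0.01285347 -0.00952177 -0.00648106]
224 handle [-0.04985295 -0.04355035 -0.03357559]
13194 panel [0.00626728 0.26748552]
top [164. 136.] (array([ 539.9, -399.1]), array([ 63.9, 114.6]), np.float32(-9.8)) 0.092
top [239. 167.] (array([ 567. , -126.2]), array([ 61.9, 117.7]), np.float32(-4.0)) 0.0916
top [498. 308.] (array([717.3, 560. ]), array([ 63.8, 218.5]), np.float32(-0.3)) 0.0917
757 front [-0.01372907 -0.00628232  0.00147495]
270 handle [-0.05404362 -0.0483774  -0.03121823]
11652 panel [0.00312731 0.26344032]
top [  6. 149.] (array([727.1, 549.9]), array([ 37.2, 179.9]), np.float32(6.4)) 0.0914
top [298. 223.] (array([ 564.8, -122.9]), array([ 60.1, 113.8]), np.float32(-3.6)) 0.0904
top [418. 238.] (array([ 536.7, -395.6]), array([ 61.8, 114.3]), np.float32(-9.4)) 0.0902
[ 0.16037013  0.24407355 -0.09789763]
```

View pics/scene16.png

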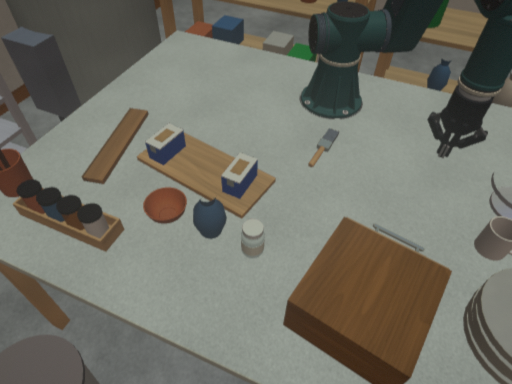

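View pics/w15.png

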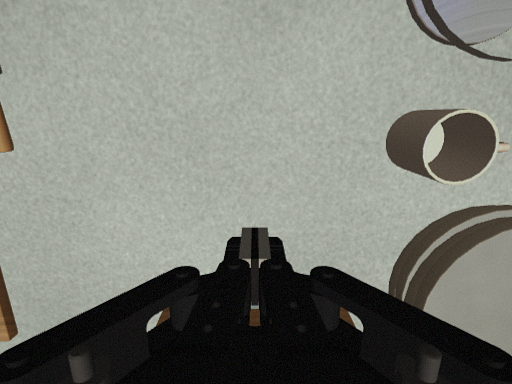

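The drawer looks shut: the scene view has only a thin strip of the front past the panel edge, with the bar at (400,237). The light boxes at (164,137) and (239,168) are on the board. As a check that this was the real stop, I'll make one gentle push on the bar itself, lower down, where the hand cannot meet the cabinet.

```bash
python3 -c "
from h import *
a=np.radians(-11.05); p=np.array([.675,.327])+np.array([np.cos(a),np.sin(a)])*-.10; print(p)
goto(*p,.066,78.95)"
```

```text
[0.57685397 0.34616656]
t 32.9 pos [0.4812 0.3652 0.2178] shift [-3.88 -0.01  6.09] turn [ 0.011  0.017 -0.027] F [ 0.16  0.24 -0.1 ] gap 0.001
```

```bash
python3 -m jog '[0,-2,0,0,0,0,0, 0,-3.7,0,1.5,0,0,0, 0,-3.7,0,3.5,0,0,0, 0,-3.7,0,5.3,0,0,0, 0,-3.7,0,6.1,0,0,0, 0,-3.7,0,6.1,0,0,0]' 40; python3 -m jog '[0,-0.3,0,0,0,0,0, 0,-0.6,0,0,0,0,0, 0,-0.8,0,0,0,0,0, 0,-1,0,0,0,0,0, 0,-1.1,0,0,0,0,0, 0,-1.1,0,0,0,0,0]' 40; python3 -c "
from h import *
a=np.radians(-11.05);s=env.get_state();print('X',(np.array(s['position'][:2])-[.675,.327])@[np.cos(a),np.sin(a)])"
```

```text
time_s: 33.65
position: [0.5707, 0.3453, 0.0616]
orientation: [-0.001, 0.099, 0.995, -0.001]
ft_force: [-0.8, -0.2, 0.9]
finger_gap: -0.003
time_s: 34.4
position: [0.5972, 0.3412, 0.0637]
orientation: [-0.0, 0.099, 0.995, -0.0]
ft_force: [0.3, -0.2, 0.5]
finger_gap: 0.004
X -0.07906518558432359
```

```bash
python3 -m jog '[0,-0.15,0,0,0,0,0, 0,-0.3,0,0,0,0,0, 0,-0.4,0,0,0,0,0, 0,-0.4,0,0,0,0,0]' 40; python3 -m jog '[0,-0.08,0,0,0,0,0, 0,-0.16,0,0,0,0,0, 0,-0.24,0,0,0,0,0, 0,-0.24,0,0,0,0,0]' 40;python3 -c "
from h import *
a=np.radians(-11.05);s=env.get_state();print('X',(np.array(s['position'][:2])-[.675,.327])@[np.cos(a),np.sin(a)])
im,d=optics.read_camera('scene'); cv2.imwrite('pics/s17.png',cv2.resize(im[160:300,330:530],None,fx=4,fy=4))"
```

```text
time_s: 34.9
position: [0.6072, 0.3392, 0.0637]
orientation: [0.0, 0.099, 0.995, -0.0]
ft_force: [-0.1, 0.6, -0.1]
finger_gap: -0.001
time_s: 35.4
position: [0.613, 0.338, 0.0637]
orientation: [0.0, 0.099, 0.995, -0.0]
ft_force: [-0.7, 0.4, 0.3]
finger_gap: -0.002
X -0.06291874846404283
```

View pics/s17.png

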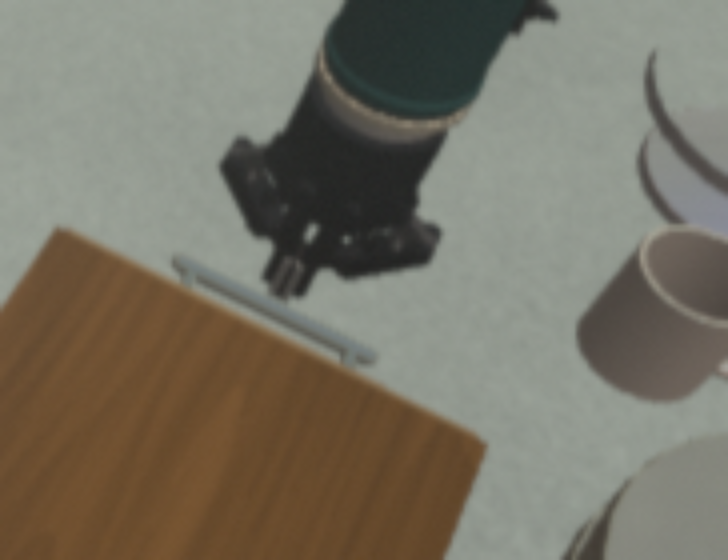

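The fingers at (285,285) are just in front of the bar. I'll creep on to contact.

```bash
python3 -m jog '[0,-0.08,0,0,0,0,0, 0,-0.16,0,0,0,0,0, 0,-0.16,0,0,0,0,0]' 40; python3 -m jog '[0,-0.08,0,0,0,0,0, 0,-0.16,0,0,0,0,0, 0,-0.16,0,0,0,0,0]' 40; python3 -c "
from h import *
a=np.radians(-11.05);s=env.get_state();print('X',(np.array(s['position'][:2])-[.675,.327])@[np.cos(a),np.sin(a)])"
```

```text
time_s: 35.83
position: [0.6162, 0.3374, 0.0637]
orientation: [-0.001, 0.099, 0.995, -0.0]
ft_force: [-1.8, 0.2, 1.4]
finger_gap: 0.003
time_s: 36.2
position: [0.6163, 0.3372, 0.0636]
orientation: [-0.004, 0.099, 0.995, -0.0]
ft_force: [-12.2, 3.1, 7.9]
finger_gap: -0.001
X -0.05954280419277147
```

The bar is firm at 12 N and nothing moves, so the drawer is on its stop. I'll back off and rise clear.

```bash
python3 -m jog '[0,0.4,0,0,0,0,0, 0,1.2,0,0,0,0,0, 0,2.4,0,0,0,0,0, 0,3,0,-1,0,0,0, 0,3,0,-3,0,0,0, 0,3,0,-5,0,0,0, 0,3,0,-5.5,0,0,0, 0,3,0,-5.5,0,0,0, 0,3,0,-5.5,0,0,0]' 40; python3 -c "
from h import *
a=np.radians(-11.05); c=np.array([.675,.327])
for n in ('scene','top'):
    im,d=optics.read_camera(n); cv2.imwrite(f'pics/{n}18.png',im); W=cloud(n,d); tops(W)
    X=(W[...,0]-c[0])*np.cos(a)+(W[...,1]-c[1])*np.sin(a); Y=-(W[...,0]-c[0])*np.sin(a)+(W[...,1]-c[1])*np.cos(a);Z=W[...,2]
    m=(abs(Z-.118)<.005)&(X>-.1)&(X<.0)&(abs(Y)<.11);print('front',np.percentile(X[m],[2,50]))
    m=(abs(Z-.096)<.005)&(X>-.1)&(X<-.03)&(abs(Y)<.055);print('handle',np.percentile(X[m],[5,50]))
s=env.get_state();print(s['position'],s['ft_force'],s['time_s'])"
```

```text
time_s: 37.33
position: [0.5461, 0.3505, 0.1992]
orientation: [-0.001, 0.099, 0.995, -0.001]
ft_force: [0.7, -0.2, -0.1]
finger_gap: -0.0
top [164. 136.] (array([ 538.4, -398. ]), array([ 64.3, 114.4]), np.float32(-9.0)) 0.0919
top [239. 168.] (array([ 567.7, -125.6]), array([ 61.7, 114. ]), np.float32(-3.4)) 0.0917
top [498. 308.] (array([717.8, 560.2]), array([ 63.9, 217.7]), np.float32(-0.3)) 0.0917
front [-0.01246892 -0.00926639]
handle [-0.04906658 -0.04337456]
top [  7. 148.] (array([737.4, 550.7]), array([ 37.1, 158.9]), np.float32(6.7)) 0.0915
top [298. 224.] (array([ 564.6, -122.9]), array([ 60. , 113.7]), np.float32(-3.8)) 0.0905
top [418. 238.] (array([ 536.4, -395.7]), array([ 60.9, 114.1]), np.float32(-9.1)) 0.0903
front [-0.01376222 -0.00740464]
handle [-0.053761   -0.04829382]
[0.5460626  0.35054199 0.19903293] [-0.88086308  0.21181452 -0.03976819] 37.425
```

View pics/top18.png

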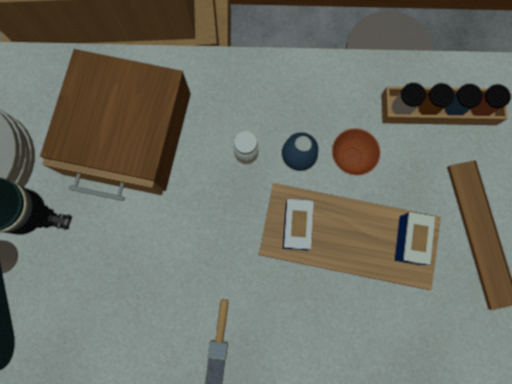

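The drawer is shut with its bar at (98,187). The two light boxes stand on the board at (298,224) and (418,238). The jar, vase and bowl are where they were, and the arm touches nothing. I'll hand the job in.

```bash
python3 -c "
from station import workorder
print(workorder.job_done())"
```

```text
the job is handed in; nothing more can be done
None
```

The full box is in the drawer, the drawer is shut, and I handed the job in at about 37 s; no verdict is reported.

**Weighing:** I lifted the boxes about 60 mm each, from left to right. The left box weighed about 2.5 N, the middle about 6.8 N and the right about 2.1 N, so the middle one is the full one. I set it upright in the drawer, with its lid measured level at about 91 mm and its yaw within 0.2° of the drawer's.

**Last checks:**
- **Drawer:** it is against its stop. A second push on the bar met 12 N and the drawer did not move.
- **Light boxes:** both stand on the board with their lids at 90 mm.
- **Bystanders:** the jar, vase and bowl look unmoved in the top view, though I did not re-measure their positions.
- **Robot:** it is clear of everything, and the measured force is about zero.

**What disagreed or went unchecked:**
- **First push:** the fingers ended up bearing on the drawer's front, between it and the bar, not on the bar as planned. I don't know how they got past the bar. I lifted them straight out, and the front had not moved afterwards.
- **Cabinet depth:** the top panel measured 267 mm deep, not 280 mm. I took the rest to be the drawer's 15 mm front. Measured from the panel edge, the front stands about 13 mm out, which fits a shut drawer on that reading. The firm stop supports it.
- **Full box:** I could not see it once the drawer was shut. I last saw it upright with the drawer partly closed.

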